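# Set the square to the manifold plug

### The job

Set the engineer's square on the manifold block to gauge how far its adjusting plug stands out: lay the square flat on the bench with its stock flush along the block's long plain face, and slide it along that face until the edge of its blade rests snugly against the end of the plug. How far the plug is screwed out is not known, so feel for it and press lightly. Then let go and leave the square lying there, still flush and touching; do not shove the block or its plug out of place, and leave the other things on the bench alone.

Things in the scene. Friction and masses are not known exactly. Their poses are not given: they have to be found in the camera images.
- manifold: Loose steel manifold block, 90 x 150 x 32 mm (x, y, z), about 2.8 kg; a sideways push of roughly 11 to 24 N starts it sliding. Origin: on the bench under the corner between its long plain face (plane x = 0) and its plug face (plane y = 0). The solid spans x 0 to 90, y -150 to 0, z 0 to 32 mm in its own axes, z up. Tube fittings stick out 32 mm from the other two sides.
- manifold_face (a point): Middle of the block's long plain face, 10 mm above the bench (x 0, y -75 mm in the block's frame). The face looks to the block's -x, roughly towards the robot.
- manifold_end (a point): Where the adjusting plug comes out of the block's short plug face, 16 mm above the bench (x 45, y 0 mm in the block's frame). The plug has a square flat-ended steel head, 22 x 22 mm, 6 mm thick; its end stands 6 to 36 mm out along the block's +y, different each time and not reported. It is stiff in its thread: a light push does not move it.
- manifold_knob (a point): Top of the black valve knob (28 mm across) on the block, 64 mm above the bench, at x 66, y -105 mm in the block's frame. The only other thing on its top is a plug 6 mm tall at x 66, y -40 mm.
- square: Loose engineer's square lying flat, an L of about 0.42 kg. Origin: on the bench under its inner corner. Stock: steel bar 20 mm tall, x -30 to 0, y -130 to +26 mm; inner face x = 0. Blade: strip from x 0 to 110, y 0 to 26 mm, 10 to 14 mm above the bench; inner edge y = 0. Laid right, its axes point as the block's and its origin is 6 to 36 mm along +y from the block's; no turning over.
- square_grip (a point): Point on the black upright grip rib on top of the stock, 50 mm above the bench, at x -18, y -50 mm in the square's frame. The rib is 12 mm thick (along the square's x), 60 mm long (along its y, centred on this point) and spans heights 20 to 60 mm; fingertips at 37 mm or higher clear the block's top. The axes are those of the square.
- square_heel (a point): Point on the stock's inner face 125 mm from the inner corner, 10 mm above the bench (x 0, y -125 mm in the square's frame).
- square_tip (a point): Point on the blade's inner edge 105 mm from the inner corner, 12 mm above the bench (x 105, y 0 mm in the square's frame).
- timber: Bystander: upright wooden block 60 x 60 x 110 mm, origin under its centre.
- flask: Bystander: small steel pressure flask, 68 mm across, 145 mm tall with its bent tube (reaching 43 mm to its +y), origin under its centre.
- wrench: Bystander: open-ended wrench lying flat along its own x axis, about 200 mm long.
Things that resemble listed ones, but are neither listed nor needed, are in the scene too. What is shaped like the manifold but green or red is not meant.

How it is judged (in metres and radians):
On the way:
1. the square lies flat with its stock flush on the block's long face and its blade at the plug's end (both 1.5 mm) while it is pressed against them with more than 2 N (x of square in the frame of manifold between -0.0015 and 0.0015 m and x of square_heel in the frame of manifold between -0.0015 and 0.0015 m and y of plug_c0 in the frame of square between -0.0045 and -0.0015 m and height (world z) of square below 0.003 m and angle between square's own z axis and vertical below 0.03 rad and contact force between square and manifold above 2 N), for 0.1 s.
At the end, for the whole second after the job is handed in: The square lies flat and still on the bench, released, both its inner corner and the far end of the stock's face within 1.5 mm of the plane of the block's long face, the blade's edge within 1.5 mm of the plug's end; the block and the end of its plug are within 2.5 mm of where they stood (x of square in the frame of manifold between -0.0015 and 0.0015 m and x of square_heel in the frame of manifold between -0.0015 and 0.0015 m and y of plug_c0 in the frame of square between -0.0045 and -0.0015 m and height (world z) of square below 0.003 m and angle between square's own z axis and vertical below 0.03 rad and linear speed of square below 0.01 m/s and distance of each of manifold, plug_c0 from where it was at the start of the episode below 0.0025 m); the robot touches nothing.
It fails at once if the square is pressed against the block or its plug with more than 25 N (contact force between square and manifold above 25 N).
It fails at once if the block or its plug is shoved more than 4 mm (distance of any of manifold, plug_c0 from where it was at the start of the episode above 0.004 m).
It fails at once if a bystander is moved more than 20 mm (distance of any of timber, flask, wrench from where it was at the start of the episode above 0.02 m).
It also fails if it takes over 46 s, if anything falls off the work surface, if the arm or the gripper's body presses on something with over 40 N, if the wrist force passes 120 N, or if a joint passes its speed limit or range.

### The arm

A 6-joint arm with a two-finger parallel gripper is mounted at the origin on the work surface. World frame = base frame: x ahead of the robot, y to its left, z up, the work surface at z = 0. Lengths are in mm, angles in rad, forces in N, time in s.
With the tool pointing down it reaches from about 275 to 1000 mm from the base axis. Payload 8.4 kg.
Tool frame: the origin (TCP) lies midway between the tips of the shut fingers; the grasp point (between the pads) lies 19 mm behind it; z points along the fingers, y is the line along which they close (so a half turn about z gives the same grasp; the last joint's range is limited). The gripper opens to 85 mm and grips with 20 to 120 N. Pads are 22 mm wide; open, the fingers measure 114 mm over their backs; the gripper's body (76 mm by 85 mm) begins 54 mm behind the grasp point. The pads swing forward as they close: fully open they stand 13 mm farther back than shut.
Start: joints at [1.174, 0.353, 1.633, -0, 1.155, -0.002], TCP at [240.389, 576.924, 231.281] pointing down, gripper open.
Joint ranges: [-2.63, 2.63], [-0.92, 2.1], [0.06, 2.66], [-1.3, 4.44], [0, 2.69], [-3.02, 3.02]. Speed limits (rad/s): [2.22, 2.22, 2.79, 3.14, 3.14, 3.14].

### API

Orientations are given as [roll, pitch, yaw] about the fixed x, y, z axes, in that order (R = Rz(yaw) Ry(pitch) Rx(roll)).
In Python, from rig import r, cams gives the robot as it stands. The module is installed in compiled form; this text tells all that it offers.
- The arm moves only by the tool send_rows, never from a script. Its argument "targets" is one flat list of numbers, 7 for each row, row after row: the shift along the tool's x, y, z in m, then the turn, a rotation vector about the tool's x, y, z in rad, then the opening, from -1 (shut) to 1 (fully open). In form: [tx, ty, tz, wx, wy, wz, fingers, tx, ty, tz, wx, wy, wz, fingers, ...]. A call has 1 to 12 rows; each row is the pose to reach, as a shift and turn from the pose commanded when the call began, along the tool's axes at that moment; what a row does not reach only later rows make up. A row lasts 1/12 s, in which the tool goes at most 41.7 mm and 7.16 degrees, less where a joint would pass 70% of its speed; a pose out of reach is approached as far as the arm can. A call with a gripper value outside its range is refused whole. The fingers move at their own pace and stop on an object; "grip_force" is the grip in N (left out, the last holds). Time passes only in rows, so rows that repeat a pose let the fingers close. It gives the time, the measured TCP pose, the force, the opening and the grip force at its end, in the units of the state.
- r.sense(): the state, without advancing time (a new reading comes with each control period).
- cams.grab_frame(name): name is "side" or "top" or "wrist"; returns a dict with "color" (420x560x3 uint8, blue, green, red), "fx", "fy", "cx", "cy" (pixels), "k1" (the pictures are not rectified: a ray, as slopes to the right and down, at radius r is drawn at 1 + k1 r^2 times it, then the intrinsics apply), "xyz" and "attitude" of the camera in the world. Camera axes: x right, y down, z forward; pixel columns grow to the right and rows downward; lengths in mm; the calibration is good to about 2 mm. A picture is of the moment at which its call begins. There is no depth.
- r.sign_off(): hands the job in; it is judged then, once.
The state is a dict: "clock": time; "qpos": joint angles; "qvel": joint speeds; "joint_efforts": joint torques, N m; "eef_pos": TCP position; "tcp_rot": TCP orientation; "contact_force": force on the tool from outside, world axes, zero at the start; "wrist_torque": the same for the moment, N m; "opening": opening from 0.0 (shut) to 1.0 (fully open); "grasp_force": force on a finger pad.
Only numpy, scipy, OpenCV 4.12 (cv2) and the standard library are available. Lean on these libraries where they do the work, as an engineer would, in place of code of your own. Each camera call takes 0.05 s, during which the arm holds its last target. There are 200 camera calls.

## Working session

There is one attempt and no reset: what is moved stays moved. The work goes in short steps, Python scripts to look and compute and a tool call to move; the robot and the scene stay as the last step left them, time stands still between calls to the robot, and variables do not carry over. Pictures are saved under pics/ and viewed, at most 10 in all, crops included, and the job is handed in when it is done.

Besides the shell and the picture viewer there is one more tool, called after "Call:" in YAML: its name, and indented under it one key for each argument. send_rows: Moves the arm, as the interface text tells. Its arguments: {"type":"object","properties":{"targets":{"type":"array"},"grip_force":{"type":"number"}},"required":["targets"]}

```bash
mkdir -p pics
cat > h.py <<'E'
import numpy as np, cv2
from scipy.spatial.transform import Rotation as R
from rig import r, cams
def rays(f,px):
    px=np.atleast_2d(np.array(px,float))
    K=np.array([[f["fx"],0,f["cx"]],[0,f["fy"],f["cy"]],[0,0,1.]])
    s=cv2.undistortPoints(px[:,None],K,np.array([f["k1"],0,0,0.]))[:,0]
    return np.c_[s,np.ones(len(s))]@rot(f["attitude"]).T
def rot(a):
    a=np.array(a,float)
    return a if a.shape==(3,3) else (R.from_euler('xyz',a) if a.size==3 else R.from_quat(a)).as_matrix()
def onz(f,px,z):
    d=rays(f,px);c=np.array(f["xyz"],float)
    return c+d*((z-c[2])/d[:,2])[:,None]
E
python3 - <<'E'
from h import *
for n in ("top","side"):
    f=cams.grab_frame(n); cv2.imwrite(f"pics/{n}0.png",f["color"]); print(n,{k:v for k,v in f.items() if k!="color"})
print(r.sense())
E
```

```text
top {'fx': 457.98733917757016, 'fy': 457.98733917757016, 'cx': 276.99295921584576, 'cy': 210.96420312937144, 'k1': -0.09227195668103956, 'xyz': array([ 365.59491451,   35.84232509, 1359.34014548]), 'attitude': array([-2.98073118e+00, -2.91450287e-03, -1.55285386e+00])}
side {'fx': 483.6582527810903, 'fy': 483.6582527810903, 'cx': 284.6796728162671, 'cy': 214.8189918561247, 'k1': -0.1323125545046273, 'xyz': array([ 536.65898937, -866.3110001 ,  999.17111524]), 'attitude': array([-2.38269621e+00,  1.63202923e-03, -3.25623738e-02])}
{'clock': 0.1, 'qpos': array([ 1.17358059e+00,  3.53601261e-01,  1.63407851e+00, -3.73186467e-05,
        1.15519557e+00, -2.39124157e-03]), 'qvel': array([ 0.00038241, -0.00180902, -0.00440235,  0.00161803, -0.00045931,
        0.00018054]), 'joint_efforts': array([ 1.05092728e-03, -6.06350255e+01, -3.42818499e+01,  1.03202681e-04,
        4.11343121e-03,  3.82809858e-06]), 'eef_pos': array([240.23996166, 576.50825366, 230.61476127]), 'tcp_rot': array([-3.14030990e+00,  3.10552130e-05,  2.74678327e+00]), 'contact_force': array([-1.09874029,  0.75551568, -0.30322752]), 'wrist_torque': array([-0.01147302, -0.07997086,  0.00779262]), 'grasp_force': 0.0, 'opening': 1.0013385019373349}
```

View pics/top0.png

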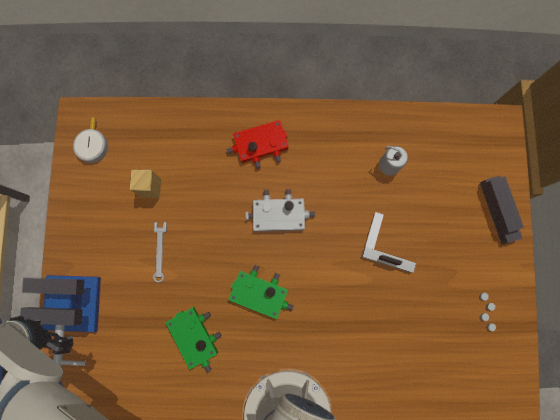

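View pics/side0.png

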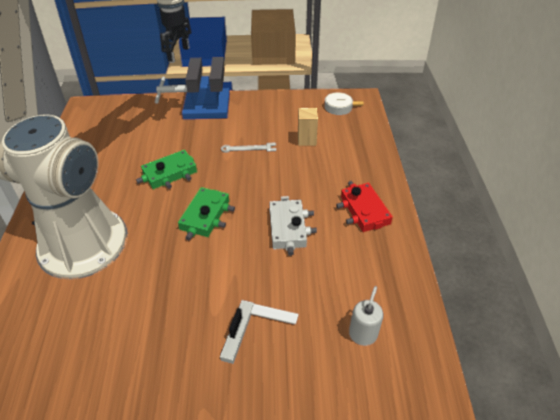

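The top view shows the steel manifold at (278,215), with its plug on the left at (248,216). The square has its corner near (371,255) and its rib at (390,260). Green and red decoys are clear of both. Next I measure by masks.

Run:
```python
from h import *
f=cams.grab_frame("top"); im=f["color"]
hsv=cv2.cvtColor(im,cv2.COLOR_BGR2HSV)
m=((hsv[...,1]<60)&(hsv[...,2]>120)).astype(np.uint8)
def comp(x0,y0,x1,y1):
    k=np.zeros_like(m);k[y0:y1,x0:x1]=m[y0:y1,x0:x1]
    c=max(cv2.findContours(k,cv2.RETR_EXTERNAL,cv2.CHAIN_APPROX_NONE)[0],key=cv2.contourArea);return c
# block
c=comp(235,185,320,240)
P=onz(f,c[:,0],32.)[:,:2].astype(np.float32)
k=np.zeros_like(m);cv2.drawContours(k,[c],-1,1,-1);k=cv2.morphologyEx(k,cv2.MORPH_OPEN,np.ones((11,11)))
c2=max(cv2.findContours(k,0,cv2.CHAIN_APPROX_NONE)[0],key=cv2.contourArea)
rr=cv2.minAreaRect(onz(f,c2[:,0],32.)[:,:2].astype(np.float32));print("block",rr,cv2.boxPoints(rr))
c=comp(355,205,420,280)
print("sq",cv2.contourArea(c)); ap=cv2.approxPolyDP(c,2.5,True)[:,0];print(np.c_[ap,onz(f,ap,20.)[:,:2],onz(f,ap,14.)[:,:2]].round(1))
k=((hsv[...,2]<60)).astype(np.uint8);k[:, :370]=0;k[:,410:]=0;k[:250]=0;k[275:]=0
c=max(cv2.findContours(k,0,cv2.CHAIN_APPROX_NONE)[0],key=cv2.contourArea)
rr=cv2.minAreaRect(c[:,0].astype(np.float32));print("rib px",rr,onz(f,[rr[0]],60.),onz(f,cv2.boxPoints(rr),60.).round(1))
a=cv2.resize(im[180:250,230:330],None,fx=6,fy=6,interpolation=2);b=cv2.resize(im[205:280,350:425],None,fx=5.6,fy=5.6,interpolation=2)
out=np.zeros((420,790,3),np.uint8);out[:,:600//2*2]=0
cv2.imwrite("pics/c1.png",np.hstack([cv2.resize(a,(450,315)),cv2.resize(b,(315,315))]))
```

```text
block ((572.2938232421875, 31.336471557617188), (89.08206939697266, 150.0509490966797), 1.0664042234420776) [[526.3642   105.51999 ]
 [529.1568   -44.50497 ]
 [618.22345  -42.847046]
 [615.43085  107.17792 ]]
sq 597.5
[[ 375.   212.   585.2 -255.9  586.2 -257.2]
 [ 363.   256.   453.9 -218.5  454.3 -219.6]
 [ 376.   260.   442.8 -256.8  443.1 -258.1]
 [ 385.   254.   460.7 -283.7  461.2 -285.1]
 [ 402.   261.   440.9 -333.9  441.2 -335.5]
 [ 397.   267.   423.1 -318.7  423.4 -320.3]
 [ 412.   272.   409.1 -363.   409.2 -364.8]
 [ 415.   263.   435.5 -372.6  435.8 -374.4]
 [ 373.   249.   474.9 -248.3  475.4 -249.6]
 [ 382.   214.   579.6 -276.8  580.5 -278.2]]
rib px ((389.5000305175781, 260.0), (21.819711685180664, 4.110960483551025), 18.434947967529297) [[ 441.00695637 -286.83090826   60.        ]] [[ 444.8 -255.3   60. ]
 [ 456.  -259.2   60. ]
 [ 437.2 -318.5   60. ]
 [ 426.  -314.5   60. ]]
```

View pics/c1.png

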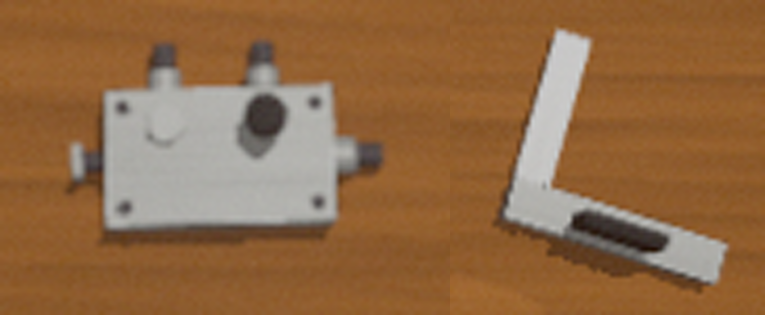

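The crop shows the block's long face along its lower edge and the plug head at about crop (70,160). The rib is dark on the stock. The block measures 89×150 mm, the rib 60×12 mm and the stock 151 mm long, all matching the given sizes. I'll move to above the rib.

```bash
cat >> h.py <<'E'
def go(x,y,z,yaw):
    s=r.sense(); T=rot(s["tcp_rot"]); d=T.T@(np.array([x,y,z])-s["eef_pos"])/1000
    w=R.from_matrix(T.T@rot([np.pi,0,yaw])).as_rotvec()
    print("pos",s["eef_pos"].round(1),"rot",s["tcp_rot"].round(4),"F",s["contact_force"].round(1),"t",s["clock"]); print("shift",d.round(4),"turn",w.round(4))
E
python3 - <<'E'
from h import *
go(441,-288,150,1.267)
f=cams.grab_frame("top"); im=f["color"]
# plug head: bright profile left of block
print(im[207:224,240:256].mean(2).astype(int))
print(onz(f,[[245.5,215.5],[253,200],[253,228]],27).round(1))
E
```

```text
pos [240.3 576.6 230.7] rot [-3.1405 -0.      2.7468] F [ 0.3 -0.4 -0.3] t 0.15
shift [-0.5179 -0.7208  0.0815] turn [-9.0000e-04  8.0000e-04  1.4798e+00]
[[ 90  88  86  92  87  89  91  89  91  89  87  77  66 142 174 173]
 [ 89  90  88  88  90  91  92  91  87  89  89  77  67 138 170 171]
 [ 93  88  89  89  94  90  93  92  91  89  90  80  66 138 172 171]
 [ 98  92  88  92  94  92  96  89  94  94  97  79  68 140 171 170]
 [ 90  92  89  92  94 101 115 114  99  93  91  77  58 136 172 171]
 [ 94  94  89  91  92 113 145 147 116  94  89  79  62 140 175 168]
 [ 94  97  92  92  93 118 160 157 111  83  81  77  57 142 173 170]
 [ 93  96  98  93  93 116 155 154 107  71  74  75  61 142 174 170]
 [ 94  94  93  94  93 111 155 161 117  81  77  80  66 142 172 168]
 [ 96  91  94  89  93 110 154 163 121  73  74  76  69 144 174 171]
 [ 97  97  97  98 100 108 152 162 118  64  64  63  58 143 173 169]
 [ 99 100 100  99 100  98 137 152 113  64  64  61  65 144 173 169]
 [ 96  96  91  92  95  91 105 118  91  69  68  68  64 146 174 171]
 [ 87  90  91  89  87  76  68  72  68  63  63  65  65 146 174 171]
 [ 85  88  89  87  83  64  56  74  78  80  77  69  61 143 172 169]
 [ 92  92  91  89  75  65  70  84  90  87  92  77  63 146 174 171]
 [ 95  92  92  88  87  83  87  91  88  93  91  84  76 143 173 168]]
[[566.6 128.3  27. ]
 [613.4 107.4  27. ]
 [530.  105.2  27. ]]
```

Call:
send_rows:
  targets: [-0.518, -0.721, 0.08, 0, 0, 1.48, 0, -0.518, -0.721, 0.08, 0, 0, 1.48, 0, -0.518, -0.721, 0.08, 0, 0, 1.48, 0, -0.518, -0.721, 0.08, 0, 0, 1.48, 0, -0.518, -0.721, 0.08, 0, 0, 1.48, 0, -0.518, -0.721, 0.08, 0, 0, 1.48, 0, -0.518, -0.721, 0.08, 0, 0, 1.48, 0, -0.518, -0.721, 0.08, 0, 0, 1.48, 0, -0.518, -0.721, 0.08, 0, 0, 1.48, 0, -0.518, -0.721, 0.08, 0, 0, 1.48, 0, -0.518, -0.721, 0.08, 0, 0, 1.48, 0, -0.518, -0.721, 0.08, 0, 0, 1.48, 0]
  grip_force: 100

```text
clock: 1.2
eef_pos: [353.0, 90.0, 186.5]
tcp_rot: [3.141, -0.0, 1.261]
contact_force: [1.0, 0.6, 0.0]
opening: 0.502
grasp_force: 0.0
```

```bash
python3 -c "
from h import *
go(441,-288,150,1.267)"
```

```text
pos [353.   90.  186.5] rot [ 3.1409e+00 -4.0000e-04  1.2608e+00] F [1.  0.6 0. ] t 1.2
shift [-0.3332  0.1991  0.0365] turn [ 0.0007 -0.0004 -0.0062]
```

Call:
send_rows:
  targets: [-0.333, 0.199, 0.036, 0, 0, -0.006, 0, -0.333, 0.199, 0.036, 0, 0, -0.006, 0, -0.333, 0.199, 0.036, 0, 0, -0.006, 0, -0.333, 0.199, 0.036, 0, 0, -0.006, 0, -0.333, 0.199, 0.036, 0, 0, -0.006, 0, -0.333, 0.199, 0.036, 0, 0, -0.006, 0, -0.333, 0.199, 0.036, 0, 0, -0.006, 0, -0.333, 0.199, 0.036, 0, 0, -0.006, 0, -0.333, 0.199, 0.036, 0, 0, -0.006, 0, -0.333, 0.199, 0.036, 0, 0, -0.006, 0, -0.333, 0.199, 0.036, 0, 0, -0.006, 0, -0.333, 0.199, 0.036, 0, 0, -0.006, 0]

```text
clock: 2.2
eef_pos: [442.6, -285.3, 149.9]
tcp_rot: [-3.14, -0.001, 1.271]
contact_force: [-0.6, 0.3, 0.3]
opening: 0.505
grasp_force: 0.0
```

```bash
python3 -c "
from h import *
f=cams.grab_frame('wrist');cv2.imwrite('pics/w1.png',f['color']);print(f['xyz'],f['attitude'])
go(441,-288,39,1.267)"
```

```text
[ 466.59675746 -208.67401135  293.27851034] [ 2.82276758e+00  2.04042031e-04 -2.99239949e-01]
pos [ 442.5 -284.4  150. ] rot [-3.1400e+00 -8.0000e-04  1.2723e+00] F [ 0.7 -0.3 -0. ] t 2.25
shift [-0.004  -0.0002  0.111 ] turn [-0.0016 -0.0008  0.0053]
```

View pics/w1.png

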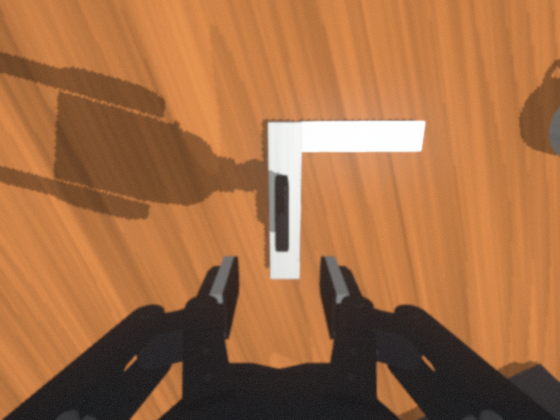

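The wrist view shows the rib centred at (282,213), between the fingers and nearly parallel to them. I'll refine its position from this frame.

```bash
cat >> h.py <<'E'
def sqwrist(f,rib=True):
    im=f['color'];hsv=cv2.cvtColor(im,cv2.COLOR_BGR2HSV)
    return hsv
E
python3 -c "
from h import *
f=cams.grab_frame('wrist');im=f['color'];k=(im.max(2)<45).astype(np.uint8);k[:150]=0;k[254:]=0;k[:,:255]=0;k[:,310:]=0
c=max(cv2.findContours(k,0,cv2.CHAIN_APPROX_NONE)[0],key=cv2.contourArea);rr=cv2.minAreaRect(c[:,0]);print(rr)
b=onz(f,cv2.boxPoints(rr),60);print(b.round(1),b.mean(0))
# stock edges at z=20: left/right columns bright rows 180..270
hsv=cv2.cvtColor(im,cv2.COLOR_BGR2HSV);m=((hsv[...,1]<60)&(hsv[...,2]>150))
rows=[140,262,270];
for R_ in (200,265):
  xs=np.where(m[R_,250:320])[0]+250;print(R_,xs.min(),xs.max())
e=[];
for R_ in range(165,275): xs=np.where(m[R_,290:320])[0]+290; e.append((xs.max()+.5,R_))
P=onz(f,e,20.);v=np.polyfit(P[:,1],P[:,0],1);print('stock yaw',-np.arctan(v[0]), 'x at y=-290',np.polyval(v,-290))
e=[(q,np.where(m[110:170,q])[0].max()+110.5) for q in range(310,415)]
P=onz(f,e,14.);w=np.polyfit(P[:,0],P[:,1],1);print('blade yaw',np.arctan(w[0]))
y=(w[0]*v[1]+w[1])/(1-w[0]*v[0]);print('corner',np.polyval(v,y),y)
"
```

```text
Traceback (most recent call last):
ValueError: max() iterable argument is empty
```

```bash
python3 -c "
from h import *
f=cams.grab_frame('wrist');im=f['color'];print(im[213,262:306].max(1))
k=(im.max(2)<90).astype(np.uint8);k[:165]=0;k[254:]=0;k[:,:272]=0;k[:,298:]=0
c=max(cv2.findContours(k,0,cv2.CHAIN_APPROX_NONE)[0],key=cv2.contourArea);rr=cv2.minAreaRect(c[:,0]);print(rr)
b=onz(f,cv2.boxPoints(rr),60);print(b.round(1),b.mean(0))
hsv=cv2.cvtColor(im,cv2.COLOR_BGR2HSV);m=((hsv[...,1]<60)&(hsv[...,2]>150))
e=[]
for R_ in range(165,270): xs=np.where(m[R_,290:320])[0]+290; e.append((xs.max()+.5,R_))
P=onz(f,e,20.);v=np.polyfit(P[:,1],P[:,0],1);print('stock yaw',-np.arctan(v[0]))
e=[(q,np.where(m[110:170,q])[0].max()+110.5) for q in range(310,415)]
P=onz(f,e,14.);w=np.polyfit(P[:,0],P[:,1],1);print('blade yaw',np.arctan(w[0]))
y=(w[0]*v[1]+w[1])/(1-w[0]*v[0]);print('corner',np.polyval(v,y),y)
go(441,-288,39,1.267)
"
```

```text
[127 131 132 131 131 128 129 131 139 146 147 143 127 100  72  58  53  59
  57  59  62  65  65  68  70  72 108 169 217 233 239 239 238 239 236 237
 237 232 218 197 195 199 200 197]
((281.5, 214.0), (74.0, 11.0), 90.0)
[[ 449.6 -254.    60. ]
 [ 457.9 -256.6   60. ]
 [ 439.5 -318.5   60. ]
 [ 430.5 -315.7   60. ]] [ 444.35946913 -286.18315924   60.        ]
stock yaw -0.29555720161545845
blade yaw -0.2970069097717623
corner 475.3629571786919 -248.50615152252146
pos [ 442.8 -283.9  150.4] rot [-3.1408e+00 -5.0000e-04  1.2738e+00] F [ 1.2  0.  -0.1] t 2.35
shift [-0.0045 -0.0004  0.1114] turn [-0.0008 -0.0005  0.0068]
```

Call:
send_rows:
  targets: [-0.0055, 0.002, 0.04, 0, 0, 0, 0, -0.0055, 0.002, 0.07, 0, 0, 0, 0, -0.0055, 0.002, 0.095, 0, 0, 0, 0, -0.0055, 0.002, 0.111, 0, 0, 0, 0, -0.0055, 0.002, 0.111, 0, 0, 0, 0, -0.0055, 0.002, 0.111, 0, 0, 0, 0, -0.0055, 0.002, 0.111, 0, 0, 0, -1, -0.0055, 0.002, 0.111, 0, 0, 0, -1, -0.0055, 0.002, 0.111, 0, 0, 0, -1, -0.0055, 0.002, 0.111, 0, 0, 0, -1, -0.0055, 0.002, 0.111, 0, 0, 0, -1, -0.0055, 0.002, 0.111, 0, 0, 0, -1]

```text
clock: 3.35
eef_pos: [444.3, -291.5, 40.8]
tcp_rot: [3.14, 0.0, 1.273]
contact_force: [-0.6, 2.1, 8.1]
opening: 0.109
grasp_force: 98.0
```

Call:
send_rows:
  targets: [0, 0, -0.02, 0, 0, 0, -1, 0, 0, -0.05, 0, 0, 0, -1, 0, 0, -0.085, 0, 0, 0, -1, 0, 0, -0.085, 0, 0, 0, -1, 0.03, -0.005, -0.085, 0, 0, -0.03, -1, 0.06, -0.01, -0.085, 0, 0, -0.06, -1, 0.09, -0.015, -0.085, 0, 0, -0.09, -1, 0.12, -0.019, -0.085, 0, 0, -0.12, -1, 0.15, -0.023, -0.085, 0, 0, -0.15, -1, 0.18, -0.027, -0.085, 0, 0, -0.18, -1, 0.21, -0.031, -0.085, 0, 0, -0.21, -1, 0.22, -0.033, -0.085, 0, 0, -0.22, -1]

```text
clock: 4.35
eef_pos: [476.5, -68.3, 124.3]
tcp_rot: [-3.141, -0.001, 1.496]
contact_force: [0.2, -0.2, -4.1]
opening: 0.115
grasp_force: 98.5
```

```bash
python3 -c "
from h import *
go(500.7,90,126,1.589)"
```

```text
pos [476.5 -68.3 124.3] rot [-3.1415e+00 -1.0000e-03  1.4956e+00] F [ 0.2 -0.2 -4.1] t 4.35
shift [ 0.1596  0.0122 -0.0016] turn [-0.0001 -0.001  -0.0934]
```

Call:
send_rows:
  targets: [0.02, 0.001, 0, 0, 0, -0.01, -1, 0.045, 0.003, 0, 0, 0, -0.03, -1, 0.07, 0.005, 0, 0, 0, -0.05, -1, 0.1, 0.007, 0, 0, 0, -0.07, -1, 0.13, 0.01, 0, 0, 0, -0.09, -1, 0.15, 0.012, 0, 0, 0, -0.093, -1, 0.16, 0.012, 0, 0, 0, -0.093, -1, 0.16, 0.012, 0, 0, 0, -0.093, -1, 0.16, 0.012, 0, 0, 0, -0.093, -1, 0.16, 0.012, 0, 0, 0, -0.093, -1]

```text
clock: 5.18
eef_pos: [500.5, 86.3, 124.2]
tcp_rot: [-3.141, 0.001, 1.585]
contact_force: [0.7, -0.9, -4.4]
opening: 0.113
grasp_force: 98.6
```

```bash
python3 -c "
from h import *
f=cams.grab_frame('wrist');cv2.imwrite('pics/w2.png',f['color'])
g=cams.grab_frame('top');cv2.imwrite('pics/t2.png',g['color'])
go(500.7,90,60,1.589)"
```

```text
pos [500.7  86.2 124.3] rot [-3.1412e+00  3.0000e-04  1.5845e+00] F [ 0.7 -0.  -4.2] t 5.2833
shift [0.0038 0.0001 0.0643] turn [-0.0004  0.0003 -0.0045]
```

View pics/w2.png

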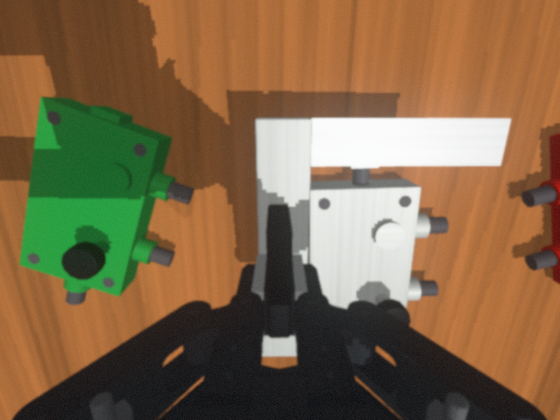

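The wrist view shows the square held parallel to the block, the blade at rows 118–165, and the block's plug face at row about 185. I'll check yaw and clearance numerically.

```bash
python3 -c "
from h import *
f=cams.grab_frame('wrist');im=f['color'];g=im.max(2).astype(int)
print(g[150:195,335],g[150:195,400]);print(g[260,300:325],g[210,405:430])
def fit(z,e,ax):
  P=onz(f,e,z);v=np.polyfit(P[:,ax],P[:,1-ax],1);return v,P
gb=cv2.GaussianBlur(g.astype(np.float32),(3,3),0);gy=cv2.Sobel(gb,5,0,1);gx=cv2.Sobel(gb,5,1,0)
H=85.
e=[(q,155+np.argmin(gy[155:173,q])) for q in range(320,500)];v,P=fit(14+H,e,0);print('blade yaw',np.arctan(v[0]),'y at x0 corner',P[0],P[-1])
e=[(q,178+np.argmax(gy[178:200,q])) for q in list(range(318,345))+list(range(375,412))];v,P=fit(32,e,0);print('plugface yaw',np.arctan(v[0]),P[0],P[-1],np.std(P[:,1]-np.polyval(v,P[:,0])))
e=[(405+np.argmin(gx[q,405:425]),q) for q in list(range(192,212))+list(range(248,272))];v,P=fit(32,e,1);print('back face yaw',-np.arctan(v[0]),P[0],P[-1],np.std(P[:,0]-np.polyval(v,P[:,1])))
e=[(303+np.argmax(np.abs(gx[q,303:320])),q) for q in range(200,270)];v,P=fit(20+H,e,1);print('stock inner yaw',-np.arctan(v[0]),P[0],P[-1])
"
```

```text
[252 252 252 252 252 252 252 251 251 251 251 252 252 251 249 241 219 193
 175 178 176 173 165 151 138 126 123 120 121 123 121 118 118 118 119 119
 118 124 149 192 225 234 237 237 238] [252 252 251 252 252 251 251 251 251 251 251 251 251 249 247 235 204 176
 168 169 168 166 167 166 163 158 150 135 124 117 121 117 120 119 118 125
 149 195 228 238 240 239 239 238 237]
[102 125 161 196 221 220 206 170 138 153 192 216 223 226 226 228 227 226
 227 228 227 229 228 227 228] [236 236 238 238 239 238 240 238 238 236 233 226 202 162 137 126 124 123
 123 123 125 125 125 126 128]
blade yaw 0.020465879149717925 y at x0 corner [523.36909872 137.22401963  99.        ] [624.75557113 139.32502801  99.        ]
plugface yaw 0.04624742639607518 [532.23552735 106.84431022  32.        ] [607.17966377 110.42048619  32.        ] 0.2475644311306922
back face yaw 0.04216555005134047 [615.27507904 105.53590692  32.        ] [618.17485157  33.06117144  32.        ] 0.26093373416667937
stock inner yaw 0.01710078786497257 [523.06445852 118.98418103 105.        ] [523.71092542  75.06997513 105.        ]
```

```bash
python3 -c "
from h import *
f=cams.grab_frame('top');im=cv2.imread('pics/top0.png');g=cv2.GaussianBlur(im.max(2).astype(np.float32),(3,3),0)
gy=cv2.Sobel(g,5,0,1);gx=cv2.Sobel(g,5,1,0)
def sub(a):
  i=int(np.argmax(np.abs(a)));i=min(max(i,1),len(a)-2);y=np.abs(a[i-1:i+2]);return i+0.5*(y[0]-y[2])/(y[0]-2*y[1]+y[2]+1e-9)
def rep(n,e,ax,z):
  P=onz(f,e,z);v=np.polyfit(P[:,ax],P[:,1-ax],1);rs=P[:,1-ax]-np.polyval(v,P[:,ax]);k=abs(rs)<1.5;v=np.polyfit(P[k,ax],P[k,1-ax],1);print(n,round(float(np.arctan(v[0])*(1 if ax==0 else -1)),4),P[0].round(1),P[-1].round(1),rs.std().round(2),k.mean().round(2))
rep('front',[(q,224+sub(gy[224:236,q])) for q in range(257,302)],1,32)
rep('back',[(q,194+sub(gy[194:205,q])) for q in list(range(256,262))+list(range(275,283))+list(range(295,301))],1,32)
rep('plugf',[(249+sub(gx[q,249:257]),q) for q in list(range(203,210))+list(range(221,228))],0,32)
print(g[222:238,262].astype(int),g[222:238,298].astype(int))
"
```

```text
front 0.0433 [523.2  93.1  32. ] [530.4 -35.2  32. ] 0.5 1.0
back -0.0356 [606.2  98.1  32. ] [601.9 -31.5  32. ] 6.12 0.15
plugf 0.0709 [603.6  99.9  32. ] [532.5  91.6  32. ] 4.18 0.43
[173 173 173 173 174 174 171 153 123 101  97 105 122 137 141 141] [175 170 166 168 173 173 155 122 101  98 104 121 136 138 138 140]
```

Fitted edges give a block yaw of 0.0435 in both views; the earlier rectangle fit was too coarse. I'll correct the yaw, back off 9 mm, and lower.

Call:
send_rows:
  targets: [0.001, -0.0035, 0, 0, 0, -0.028, -1, 0.001, -0.0035, 0, 0, 0, -0.028, -1, 0.001, -0.0035, 0.025, 0, 0, -0.028, -1, 0.001, -0.0035, 0.05, 0, 0, -0.028, -1, 0.001, -0.0035, 0.07, 0, 0, -0.028, -1, 0.001, -0.0035, 0.078, 0, 0, -0.028, -1, 0.001, -0.0035, 0.078, 0, 0, -0.028, -1, 0.001, -0.0035, 0.078, 0, 0, -0.028, -1]

```text
clock: 6.05
eef_pos: [497.6, 88.2, 46.6]
tcp_rot: [-3.141, 0.0, 1.614]
contact_force: [0.4, -0.3, -4.1]
opening: 0.114
grasp_force: 98.5
```

```bash
python3 -c "
from h import *
f=cams.grab_frame('wrist');cv2.imwrite('pics/w3.png',f['color'])
go(497.3,87.3,40.8,1.613);print(r.sense()['wrist_torque'])"
```

```text
pos [498.2  88.3  47.2] rot [ 3.1406e+00 -1.0000e-04  1.6139e+00] F [-0.7  0.3 -3.5] t 6.1
shift [-0.001  -0.0009  0.0064] turn [ 0.001  -0.0001  0.0009]
[-0.04433122  0.01576701  0.02625163]
```

View pics/w3.png

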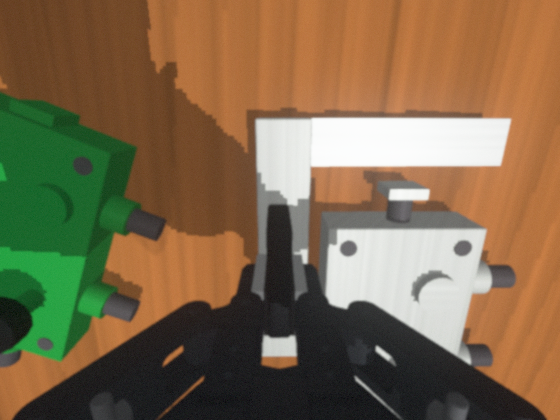

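The wrist view shows the square clear of the block face (stock edge at column 311, block edge at 321). The plug head at (408,193) is clear of the blade edge at row 165. Now I lower to the bench.

Call:
send_rows:
  targets: [0, 0, 0.003, 0, 0, 0, -1, 0, 0, 0.005, 0, 0, 0, -1, 0, 0, 0.006, 0, 0, 0, -1, 0, 0, 0.006, 0, 0, 0, -1]

```text
clock: 6.43
eef_pos: [497.9, 88.3, 41.0]
tcp_rot: [3.141, -0.0, 1.614]
contact_force: [-0.8, 0.5, -0.5]
opening: 0.115
grasp_force: 99.1
```

```bash
python3 -c "
from h import *
f=cams.grab_frame('wrist');im=f['color'];g=cv2.GaussianBlur(im.max(2).astype(np.float32),(3,3),0);gy=cv2.Sobel(g,5,0,1)
def rep(n,e,z):
  P=onz(f,e,z);v=np.polyfit(P[:,0],P[:,1],1);rs=P[:,1]-np.polyval(v,P[:,0]);print(n,np.arctan(v[0]).round(4),P[0].round(1),P[-1].round(1),rs.std().round(2))
rep('blade',[(q,155+np.argmin(gy[155:175,q])) for q in range(320,495)],14)
rep('plugf',[(q,218+np.argmax(gy[218:240,q])) for q in list(range(330,380))+list(range(420,455))],32)
print(g[180:206,395].astype(int),g[180:206,415].astype(int),g[250,295:345].astype(int),r.sense()['wrist_torque'],r.sense()['contact_force'])
"
```

```text
blade 0.047 [519.3 139.7  14. ] [619.  144.1  14. ] 1.02
plugf 0.0519 [525.4 106.1  32. ] [593.5 109.6  32. ] 0.19
[126 125 123 121 119 119 119 119 118 120 133 165 204 230 239 241 241 242
 242 242 240 231 204 157 111  85] [181 175 163 145 129 121 119 118 119 123 137 170 210 236 244 246 246 245
 245 245 243 235 212 173 137 116] [153 157 158 159 158 157 157 162 175 197 212 209 185 152 128 118 115 116
 117 117 117 117 116 115 111 105  99  95  94  95  95  96 100 109 120 130
 137 140 142 143 144 150 167 191 207 202 175 142 119 110] [-0.10207629  0.2199847   0.0165346 ] [-0.17380581 -0.30280726  1.87159719]
```

Call:
send_rows:
  targets: [0, 0.002, 0, 0, 0, 0, -1, 0, 0.004, 0, 0, 0, 0, -1, 0, 0.005, 0, 0, 0, 0, -1, 0, 0.006, 0, 0, 0, 0, -1, 0, 0.006, 0, 0, 0, 0, -1]

```text
clock: 6.9
eef_pos: [502.0, 88.4, 41.0]
tcp_rot: [-3.139, 0.0, 1.614]
contact_force: [-8.6, -0.1, 14.3]
opening: 0.117
grasp_force: 101.2
```

Call:
send_rows:
  targets: [0, 0.0005, 0, 0, 0, 0, -1, 0, 0.001, 0, 0, 0, 0, -1, 0, 0.001, 0, 0, 0, 0, -1]

```text
clock: 7.15
eef_pos: [502.2, 88.4, 41.1]
tcp_rot: [-3.137, 0.0, 1.614]
contact_force: [-11.3, -0.1, 18.0]
opening: 0.116
grasp_force: 101.8
```

```bash
cat > st.py <<'E'
from h import *
s=r.sense();T=rot(s["tcp_rot"]);print(s["clock"],s["eef_pos"].round(2),s["tcp_rot"].round(4),"F tool",(T.T@s["contact_force"]).round(2),"M",s["wrist_torque"].round(3))
f=cams.grab_frame('wrist');g=f['color'].max(2).astype(int);print(g[230,295:335])
E
python3 st.py
```

```text
7.15 [502.18  88.38  41.08] [-3.1370e+00  2.0000e-04  1.6137e+00] F tool [  0.35 -11.36 -17.98] M [-0.059  2.188  0.022]
[133 136 136 138 136 134 134 131 135 137 136 130 127 123 117 121 121 120
 115 114 104  97  94  96  97  96 102 105 111 104 108 108 110 108 111 111
 110 111 112 114]
```

```bash
python3 -c "
from h import *
a=cams.grab_frame('wrist')['color'][100:300,240:520]
b=cams.grab_frame('top')['color'][170:240,235:320]
cv2.imwrite('pics/w4.png',np.hstack([cv2.resize(a,(500,357)),cv2.resize(b,(290,357))]))"
```

```text
(no output)
```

View pics/w4.png

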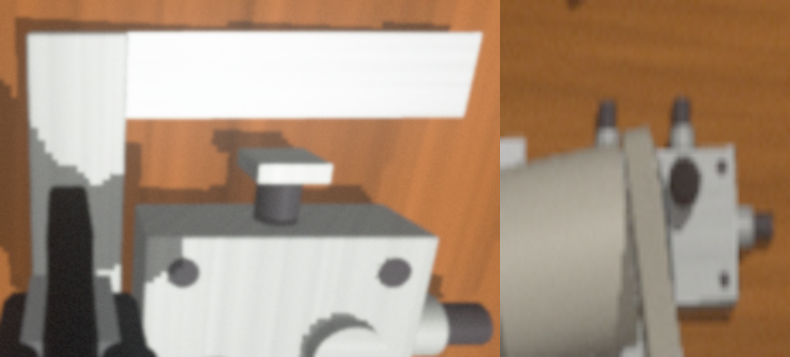

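The square is still about 2–3 mm short of the face: floor shows between stock and block. So the resistance is bench friction from downward loading, and I'll unload the vertical force.

Call:
send_rows:
  targets: [0, -0.001, -0.001, 0, 0, 0, -1, 0, -0.001, -0.001, 0, 0, 0, -1, 0, -0.001, -0.001, 0, 0, 0, -1]

```text
clock: 7.55
eef_pos: [503.8, 88.5, 41.4]
tcp_rot: [3.141, -0.0, 1.614]
contact_force: [-0.5, 0.2, -4.9]
opening: 0.113
grasp_force: 98.7
```

```bash
python3 st.py
```

```text
7.55 [503.83  88.53  41.44] [ 3.1409e+00 -1.0000e-04  1.6138e+00] F tool [ 0.26 -0.5   4.89] M [-0.083  0.062  0.004]
[135 133 136 137 137 133 136 133 135 136 134 133 125 123 118 115 111 104
 100  96  98  96 101 102 111 108 107 109 110 106 107 105 111 112 114 114
 112 109 109 108]
```

Call:
send_rows:
  targets: [0, 0.0005, 0, 0, 0, 0, -1, 0, 0.001, 0, 0, 0, 0, -1, 0, 0.0015, 0, 0, 0, 0, -1, 0, 0.0015, 0, 0, 0, 0, -1]

```text
clock: 7.93
eef_pos: [505.2, 88.5, 41.3]
tcp_rot: [3.141, -0.0, 1.614]
contact_force: [0.5, -0.5, -4.2]
opening: 0.113
grasp_force: 98.7
```

Call:
send_rows:
  targets: [0, 0.0005, 0, 0, 0, 0, -1, 0, 0.001, 0, 0, 0, 0, -1, 0, 0.001, 0, 0, 0, 0, -1]

```text
clock: 8.18
eef_pos: [506.2, 88.6, 41.4]
tcp_rot: [3.141, -0.0, 1.614]
contact_force: [0.8, -0.6, -4.1]
opening: 0.113
grasp_force: 98.7
```

```bash
python3 st.py
```

```text
8.1833 [506.18  88.62  41.44] [ 3.1414 -0.      1.6138] F tool [-0.64  0.73  4.11] M [-0.072  0.055 -0.016]
[134 133 136 137 135 136 133 131 132 135 136 131 125 111  97  94  94  96
  99 105 104 107 107 106 106 108 106 109 108 113 110 110 111 112 111 109
 112 112 110 107]
```

Call:
send_rows:
  targets: [0, 0.0003, 0, 0, 0, 0, -1, 0, 0.0006, 0, 0, 0, 0, -1, 0, 0.0006, 0, 0, 0, 0, -1]

```text
clock: 8.48
eef_pos: [506.7, 88.6, 41.4]
tcp_rot: [3.142, 0.0, 1.614]
contact_force: [-0.4, -0.2, -4.0]
opening: 0.113
grasp_force: 98.7
```

Call:
send_rows:
  targets: [0, 0.0003, 0, 0, 0, 0, -1, 0, 0.0006, 0, 0, 0, 0, -1, 0, 0.0006, 0, 0, 0, 0, -1]

```text
clock: 8.73
eef_pos: [507.3, 88.7, 41.4]
tcp_rot: [3.141, -0.0, 1.614]
contact_force: [-0.3, -0.9, -4.0]
opening: 0.113
grasp_force: 98.7
```

```bash
python3 st.py
```

```text
8.7333 [507.27  88.66  41.44] [ 3.1415 -0.      1.6138] F tool [-0.88 -0.31  3.98] M [-0.05   0.063  0.019]
[135 134 134 136 134 136 131 132 135 134 136 134 127 114  99  98 100 103
 104 106 107 104 109 107 109 109 110 111 112 111 111 110 113 110 107 109
 108 111 113 112]
```

Call:
send_rows:
  targets: [0, 0.0003, 0, 0, 0, 0, -1, 0, 0.0006, 0, 0, 0, 0, -1, 0, 0.0006, 0, 0, 0, 0, -1]

```text
clock: 9.03
eef_pos: [507.9, 88.7, 41.4]
tcp_rot: [3.142, -0.0, 1.614]
contact_force: [-0.3, 0.6, -4.0]
opening: 0.116
grasp_force: 98.7
```

Call:
send_rows:
  targets: [0, 0.0003, 0, 0, 0, 0, -1, 0, 0.0005, 0, 0, 0, 0, -1, 0, 0.0005, 0, 0, 0, 0, -1]

```text
clock: 9.28
eef_pos: [508.1, 88.7, 41.4]
tcp_rot: [-3.141, 0.0, 1.614]
contact_force: [-0.8, 0.0, -3.7]
opening: 0.114
grasp_force: 98.7
```

```bash
python3 st.py
```

```text
9.2833 [508.05  88.67  41.35] [-3.1411e+00  1.0000e-04  1.6138e+00] F tool [ 0.05 -0.79  3.72] M [-0.005  0.231  0.02 ]
[135 134 139 138 136 136 136 134 132 136 138 134 125 114 101 102 108 105
 109 107 106 111 108 106 109 109 112 109 108 110 112 112 110 109 110 109
 113 114 113 111]
```

Call:
send_rows:
  targets: [0, 0.0003, 0, 0, 0, 0, -1, 0, 0.0004, 0, 0, 0, 0, -1, 0, 0.0004, 0, 0, 0, 0, -1]

```text
clock: 9.58
eef_pos: [508.1, 88.6, 41.3]
tcp_rot: [-3.14, 0.0, 1.614]
contact_force: [-2.7, 0.4, -2.5]
opening: 0.119
grasp_force: 98.8
```

```bash
python3 st.py
```

```text
9.5833 [508.09  88.65  41.26] [-3.1404e+00  1.0000e-04  1.6138e+00] F tool [ 0.54 -2.64  2.5 ] M [0.012 0.683 0.032]
[135 134 136 136 137 136 133 134 135 134 137 134 127 112 103 102 105 108
 108 105 110 106 105 110 111 112 110 112 111 111 108 110 109 108 114 112
 112 114 111 110]
```

Call:
send_rows:
  targets: [0, 0.0003, 0, 0, 0, 0, -1, 0, 0.0004, 0, 0, 0, 0, -1, 0, 0.0004, 0, 0, 0, 0, -1]

```text
clock: 9.88
eef_pos: [508.2, 88.6, 41.2]
tcp_rot: [-3.14, 0.0, 1.614]
contact_force: [-4.1, -0.2, -2.0]
opening: 0.115
grasp_force: 98.9
```

```bash
python3 st.py
```

```text
9.8833 [508.17  88.64  41.2 ] [-3.1398e+00  1.0000e-04  1.6138e+00] F tool [-0.05 -4.12  2.01] M [-0.032  1.015  0.022]
[133 136 136 139 136 134 134 134 136 138 135 135 131 114 102 102 105 105
 105 107 108 107 107 109 108 107 111 112 109 110 110 111 113 112 113 110
 112 111 110 114]
```

Face contact confirmed at about 4 N with negligible twist. Next I slide toward the plug, which is tool −x.

Call:
send_rows:
  targets: [-0.001, 0, 0, 0, 0, 0, -1, -0.002, 0, 0, 0, 0, 0, -1, -0.003, 0, 0, 0, 0, 0, -1, -0.004, 0, 0, 0, 0, 0, -1, -0.004, 0, 0, 0, 0, 0, -1]

```text
clock: 10.35
eef_pos: [508.4, 84.8, 41.1]
tcp_rot: [-3.14, -0.0, 1.614]
contact_force: [-5.5, 2.1, -3.3]
opening: 0.113
grasp_force: 98.7
```

```bash
cat > st.py <<'E'
from h import *
s=r.sense();T=rot(s["tcp_rot"]);print(s["clock"],s["eef_pos"].round(2),s["tcp_rot"].round(4),"F tool",(T.T@s["contact_force"]).round(2),"M",s["wrist_torque"].round(3))
f=cams.grab_frame('wrist');g=f['color'].max(2).astype(int);print(g[155:200,395])
E
python3 st.py
```

```text
10.35 [508.36  84.78  41.15] [-3.1399e+00 -2.0000e-04  1.6136e+00] F tool [ 2.33 -5.4   3.28] M [0.224 0.965 0.096]
[252 252 252 252 252 252 252 252 251 249 242 220 196 189 186 190 191 188
 187 178 166 147 133 121 122 123 124 126 141 186 230 246 249 249 250 249
 249 249 249 244 222 163 120 107 105]
```

Call:
send_rows:
  targets: [-0.0005, 0, 0, 0, 0, 0, -1, -0.001, 0, 0, 0, 0, 0, -1, -0.0015, 0, 0, 0, 0, 0, -1, -0.0015, 0, 0, 0, 0, 0, -1]

```text
clock: 10.73
eef_pos: [508.4, 83.4, 41.1]
tcp_rot: [-3.14, -0.0, 1.614]
contact_force: [-5.2, 2.7, -3.9]
opening: 0.114
grasp_force: 98.7
```

```bash
cat >> st.py <<'E'
gy=np.diff(g[:,380:420].mean(1));b=158+np.argmin(gy[158:174]);p=174+np.argmax(gy[174:200])
print("gap",onz(f,[[400,b+.5]],14.)[0,1]-onz(f,[[400,p+.5]],27.)[0,1],b,p)
E
python3 st.py
```

```text
10.7333 [508.43  83.38  41.11] [-3.1399e+00 -2.0000e-04  1.6137e+00] F tool [ 2.92 -5.06  3.89] M [0.324 0.98  0.063]
[252 253 252 252 252 252 252 251 251 249 241 220 198 191 191 189 188 177
 164 143 131 124 123 126 125 129 163 221 244 249 249 249 249 249 249 249
 248 236 199 139 112 106 106 106 104]
gap 6.529775396317973 165 181
```

Call:
send_rows:
  targets: [-0.0007, 0, 0, 0, 0, 0, -1, -0.0014, 0, 0, 0, 0, 0, -1, -0.002, 0, 0, 0, 0, 0, -1, -0.0027, 0, 0, 0, 0, 0, -1, -0.003, 0, 0, 0, 0, 0, -1, -0.003, 0, 0, 0, 0, 0, -1]

```text
clock: 11.28
eef_pos: [508.6, 80.4, 41.1]
tcp_rot: [-3.14, -0.0, 1.614]
contact_force: [-5.2, 1.9, -2.9]
opening: 0.113
grasp_force: 98.7
```

```bash
python3 st.py
```

```text
11.2833 [508.56  80.36  41.13] [-3.1399e+00 -2.0000e-04  1.6136e+00] F tool [ 2.11 -5.12  2.94] M [0.341 0.98  0.071]
[253 253 252 252 252 252 252 252 252 250 239 216 186 162 146 133 126 124
 128 130 146 184 231 246 249 249 249 250 249 250 249 246 231 181 134 114
 108 110 107 108 105 108 104 107 107]
gap 3.823291252982756 165 176
```

Call:
send_rows:
  targets: [-0.0005, 0, 0, 0, 0, 0, -1, -0.001, 0, 0, 0, 0, 0, -1, -0.0015, 0, 0, 0, 0, 0, -1, -0.0015, 0, 0, 0, 0, 0, -1]

```text
clock: 11.67
eef_pos: [508.6, 78.9, 41.1]
tcp_rot: [-3.14, -0.0, 1.614]
contact_force: [-4.7, 1.6, -3.6]
opening: 0.119
grasp_force: 98.7
```

Call:
send_rows:
  targets: [-0.0003, 0, 0, 0, 0, 0, -1, -0.0006, 0, 0, 0, 0, 0, -1, -0.0006, 0, 0, 0, 0, 0, -1]

```text
clock: 11.92
eef_pos: [508.6, 78.3, 41.1]
tcp_rot: [-3.14, -0.0, 1.614]
contact_force: [-5.0, 2.4, -2.9]
opening: 0.113
grasp_force: 98.7
```

```bash
python3 st.py
```

```text
11.9167 [508.64  78.31  41.13] [-3.1399e+00 -2.0000e-04  1.6137e+00] F tool [ 2.59 -4.9   2.94] M [0.4   1.009 0.079]
[253 252 252 252 252 252 252 252 249 232 183 138 128 126 128 130 145 187
 232 245 249 249 250 249 249 250 249 248 237 201 142 114 112 110 112 111
 108 108 111 105 109 105 109 110 109]
gap 2.7492509152556295 165 174
```

Call:
send_rows:
  targets: [-0.0003, 0, 0, 0, 0, 0, -1, -0.0006, 0, 0, 0, 0, 0, -1, -0.0006, 0, 0, 0, 0, 0, -1]

```text
clock: 12.22
eef_pos: [508.7, 77.7, 41.1]
tcp_rot: [-3.14, -0.0, 1.614]
contact_force: [-5.8, 2.9, -3.9]
opening: 0.11
grasp_force: 98.7
```

Call:
send_rows:
  targets: [-0.0003, 0, 0, 0, 0, 0, -1, -0.0005, 0, 0, 0, 0, 0, -1, -0.0005, 0, 0, 0, 0, 0, -1]

```text
clock: 12.47
eef_pos: [508.7, 77.2, 41.1]
tcp_rot: [-3.14, -0.0, 1.614]
contact_force: [-5.4, 2.1, -3.6]
opening: 0.118
grasp_force: 98.7
```

```bash
python3 st.py
```

```text
12.4667 [508.7   77.25  41.14] [-3.1399e+00 -3.0000e-04  1.6137e+00] F tool [ 2.3  -5.32  3.62] M [0.355 1.026 0.082]
[253 253 253 252 252 252 250 236 198 163 149 135 128 129 148 189 231 246
 250 250 249 249 249 249 249 247 239 201 145 118 116 114 114 111 112 110
 114 107 110 110 107 107 105 106 107]
gap 15.95188832705665 165 198
```

Call:
send_rows:
  targets: [-0.0003, 0, 0, 0, 0, 0, -1, -0.0005, 0, 0, 0, 0, 0, -1, -0.0005, 0, 0, 0, 0, 0, -1]

```text
clock: 12.77
eef_pos: [508.7, 76.7, 41.1]
tcp_rot: [-3.14, -0.0, 1.614]
contact_force: [-4.2, 2.1, -4.0]
opening: 0.115
grasp_force: 98.7
```

```bash
python3 st.py
```

```text
12.7667 [508.7   76.75  41.13] [-3.1399e+00 -3.0000e-04  1.6136e+00] F tool [ 2.31 -4.09  3.98] M [0.399 1.019 0.035]
[252 252 252 252 252 252 249 233 193 163 149 134 130 139 176 224 245 249
 249 250 250 249 250 249 247 238 201 145 117 113 113 113 111 112 111 108
 107 110 109 109 106 109 106 106 110]
gap 15.952423319155955 165 198
```

Call:
send_rows:
  targets: [-0.0003, 0, 0, 0, 0, 0, -1, -0.0005, 0, 0, 0, 0, 0, -1, -0.0005, 0, 0, 0, 0, 0, -1]

```text
clock: 13.07
eef_pos: [508.8, 76.6, 41.2]
tcp_rot: [-3.14, -0.001, 1.613]
contact_force: [-5.7, 5.9, -3.5]
opening: 0.116
grasp_force: 98.7
```

Call:
send_rows:
  targets: [-0.0003, 0, 0, 0, 0, 0, -1, -0.0005, 0, 0, 0, 0, 0, -1, -0.0005, 0, 0, 0, 0, 0, -1]

```text
clock: 13.32
eef_pos: [508.8, 76.6, 41.2]
tcp_rot: [-3.14, -0.001, 1.613]
contact_force: [-5.2, 8.9, -3.8]
opening: 0.11
grasp_force: 98.8
```

```bash
python3 st.py
```

```text
13.3167 [508.77  76.59  41.2 ] [-3.1400e+00 -1.5000e-03  1.6131e+00] F tool [ 9.14 -4.84  3.81] M [1.474 1.2   0.089]
[253 253 252 252 252 250 238 201 169 157 146 134 134 154 205 238 247 249
 250 250 249 250 250 249 247 232 184 135 116 113 112 113 113 110 111 108
 112 109 113 107 109 108 108 107 106]
gap 12.609487131536 165 192
```

Call:
send_rows:
  targets: [-0.0003, 0, 0, 0, 0, 0, -1, -0.0005, 0, 0, 0, 0, 0, -1, -0.0005, 0, 0, 0, 0, 0, -1]

```text
clock: 13.62
eef_pos: [508.8, 76.4, 41.2]
tcp_rot: [-3.14, -0.002, 1.613]
contact_force: [-5.6, 12.2, -2.4]
opening: 0.112
grasp_force: 98.9
```

```bash
python3 st.py
```

```text
13.6167 [508.79  76.41  41.22] [-3.1400e+00 -1.8000e-03  1.6131e+00] F tool [12.4  -5.09  2.44] M [1.891 1.217 0.185]
[252 253 253 252 252 250 238 200 167 155 140 134 133 164 221 245 249 249
 250 250 250 250 250 250 246 225 173 127 116 116 109 110 112 111 113 112
 108 110 108 107 109 107 110 107 107]
gap 12.618572158469831 165 192
```

Plug contact at 76.6: force rises about 6 N per mm. I'll ease off, settle on the bench, and hold lightly.

Call:
send_rows:
  targets: [0.0005, 0, 0, 0, 0, 0, -1, 0.001, -0.0003, 0.0002, 0, 0, 0, -1, 0.001, -0.0003, 0.0004, 0, 0, 0, -1, 0.001, -0.0003, 0.0004, 0, 0, 0, -1, 0.001, -0.0003, 0.0004, 0, 0, 0, -1]

```text
clock: 14.08
eef_pos: [508.7, 76.6, 41.0]
tcp_rot: [-3.14, -0.001, 1.614]
contact_force: [-6.3, 3.6, 0.6]
opening: 0.111
grasp_force: 99.5
```

```bash
python3 st.py
```

```text
14.0833 [508.67  76.56  41.04] [-3.1404e+00 -6.0000e-04  1.6136e+00] F tool [ 3.88 -6.12 -0.56] M [0.747 1.119 0.137]
[253 253 252 252 252 250 238 200 167 160 149 133 131 143 188 231 246 249
 249 249 249 250 249 250 247 238 201 146 118 112 114 113 110 112 112 111
 109 109 109 109 109 108 106 107 109]
gap 15.391721773674618 165 197
```

Now testing flushness by turning slightly and watching the moment.

Call:
send_rows:
  targets: [0, 0, -0.0002, 0, 0, -0.002, -1, 0, 0, -0.0002, 0, 0, -0.004, -1, 0, 0, -0.0002, 0, 0, -0.004, -1, 0, 0, -0.0002, 0, 0, -0.004, -1]

```text
clock: 14.47
eef_pos: [508.7, 76.6, 41.1]
tcp_rot: [-3.14, -0.001, 1.617]
contact_force: [-5.4, 3.8, -1.7]
opening: 0.114
grasp_force: 99.0
```

```bash
python3 st.py
```

```text
14.4667 [508.71  76.55  41.12] [-3.1405e+00 -7.0000e-04  1.6173e+00] F tool [ 4.   -5.19  1.71] M [ 0.656  0.945 -0.004]
[253 253 252 252 252 252 250 238 197 164 150 139 128 138 173 223 244 248
 249 249 249 249 249 249 249 244 220 159 121 114 114 113 112 112 112 109
 112 111 110 109 109 107 108 106 107]
gap 12.606745482873663 165 192
```

Call:
send_rows:
  targets: [0, 0, 0, 0, 0, -0.002, -1, 0, 0, 0, 0, 0, -0.004, -1, 0, 0, 0, 0, 0, -0.004, -1, 0, 0, 0, 0, 0, -0.004, -1]

```text
clock: 14.85
eef_pos: [508.7, 76.5, 41.1]
tcp_rot: [-3.14, -0.001, 1.621]
contact_force: [-5.9, 4.8, -1.0]
opening: 0.11
grasp_force: 99.0
```

```bash
python3 st.py
```

```text
14.85 [508.68  76.5   41.11] [-3.1404e+00 -8.0000e-04  1.6209e+00] F tool [ 5.07 -5.63  1.  ] M [ 0.645  1.021 -0.142]
[252 252 252 252 252 251 249 235 196 164 154 145 131 134 151 202 236 246
 248 248 248 249 249 248 247 244 224 172 130 111 113 112 108 112 110 108
 106 107 108 107 107 107 106 105 106]
gap 12.604308328147368 166 193
```

The moment changes linearly while blade and plug stay together in the image, so the square is seated flush and the tool is only twisting against it. I'll return to neutral, lighten, and release gradually.

Call:
send_rows:
  targets: [0.0002, -0.0004, 0.0001, 0, 0, 0.003, -1, 0.0002, -0.0005, 0.0003, 0, 0, 0.003, -1, 0.0002, -0.0005, 0.0003, 0, 0, 0.003, -1, 0.0002, -0.0005, 0.0003, 0, 0, 0.003, -1]
  grip_force: 40

```text
clock: 15.23
eef_pos: [508.7, 76.6, 41.1]
tcp_rot: [-3.141, -0.001, 1.618]
contact_force: [-5.1, 4.2, 0.5]
opening: 0.114
grasp_force: 99.5
```

```bash
python3 st.py
```

```text
15.2333 [508.68  76.55  41.08] [-3.1413e+00 -5.0000e-04  1.6184e+00] F tool [ 4.47 -4.85 -0.49] M [ 0.564  0.947 -0.04 ]
[253 252 252 252 252 252 250 238 199 165 154 143 132 132 164 218 243 248
 249 249 249 249 249 249 248 243 221 160 120 115 114 111 113 111 112 110
 110 108 111 106 107 109 108 108 106]
gap 15.963389552578661 166 199
```

Call:
send_rows:
  targets: [0, 0, 0, 0, 0, 0, -0.7, 0, 0, 0, 0, 0, 0, -0.6, 0, 0, 0, 0, 0, 0, -0.5, 0, 0, 0, 0, 0, 0, -0.3, 0, 0, 0, 0, 0, 0, -0.3, 0, 0, 0, 0, 0, 0, -0.3, 0, 0, 0, 0, 0, 0, -0.3]

```text
clock: 15.87
eef_pos: [509.1, 76.2, 41.0]
tcp_rot: [3.141, -0.0, 1.619]
contact_force: [-0.6, -0.1, -0.2]
opening: 0.35
grasp_force: 0.0
```

```bash
python3 st.py
```

```text
15.8667 [509.09  76.17  41.02] [ 3.1411 -0.      1.6188] F tool [-0.05 -0.55  0.19] M [ 0.018 -0.023  0.005]
[253 253 253 252 252 250 238 199 166 156 143 135 131 154 208 237 248 250
 250 250 249 250 250 250 247 231 185 135 116 112 110 111 112 111 110 110
 109 110 105 108 108 107 106 109 106]
gap 12.043716293729346 165 191
```

Released with no force on the tool. I'll lift straight up and look.

Call:
send_rows:
  targets: [0, 0, -0.015, 0, 0, 0, -0.3, 0, 0, -0.035, 0, 0, 0, -0.3, 0, 0, -0.06, 0, 0, 0, -0.3, 0, 0, -0.09, 0, 0, 0, -0.3, -0.02, -0.02, -0.12, 0, 0, 0, -0.3, -0.05, -0.02, -0.15, 0, 0, 0, -0.3, -0.06, -0.02, -0.16, 0, 0, 0, -0.3, -0.06, -0.02, -0.16, 0, 0, 0, -0.3, -0.06, -0.02, -0.16, 0, 0, 0, -0.3]

```text
clock: 16.67
eef_pos: [492.1, 15.2, 200.8]
tcp_rot: [3.14, -0.0, 1.617]
contact_force: [0.6, -0.4, -0.6]
opening: 0.352
grasp_force: 0.0
```

```bash
python3 -c "
from h import *
f=cams.grab_frame('wrist');im=f['color'];cv2.imwrite('pics/w5.png',cv2.resize(im,(784,588),interpolation=cv2.INTER_CUBIC));print(r.sense()['eef_pos'],r.sense()['clock'])"
```

```text
[491.37514146  15.6212129  199.8798912 ] 16.7167
```

View pics/w5.png

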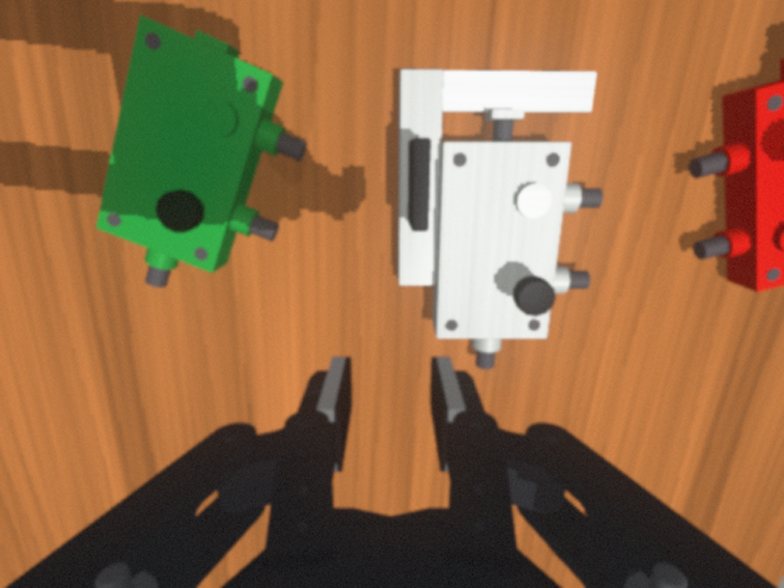

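The view shows the stock against the block's left face (columns 437–443) and the blade edge at row 112 meeting the plug head at (503,112). I'll check the yaw and the two distances numerically.

```bash
python3 -c "
from h import *
f=cams.grab_frame('wrist');im=f['color'];g=cv2.GaussianBlur(im.max(2).astype(np.float32),(3,3),0);gy=cv2.Sobel(g,5,0,1);gx=cv2.Sobel(g,5,1,0)
def sub(a):
  i=int(np.argmax(np.abs(a)));i=min(max(i,1),len(a)-2);y=np.abs(a[i-1:i+2]);return i+0.5*(y[0]-y[2])/(y[0]-2*y[1]+y[2]+1e-9)
def rep(n,e,z,ax):
  P=onz(f,e,z);k=np.ones(len(P),bool)
  for _ in range(4): v=np.polyfit(P[k,ax],P[k,1-ax],1);rs=P[:,1-ax]-np.polyval(v,P[:,ax]);k=abs(rs)<max(.5,2*rs[k].std())
  print(n,(np.arctan(v[0])*(1 if ax==0 else -1)).round(4),P[0].round(1),P[-1].round(1),rs[k].std().round(2),k.mean().round(2));return v
s=1/1.4
rep('stock outer',[(280+sub(gx[q,280:293]),q) for q in range(55,200)],20,1)
b=rep('blade outer',[(q,45+sub(gy[45:56,q])) for q in range(320,420)],14,0)
rep('plug face',[(q,97+sub(gy[97:107,q])) for q in list(range(320,345))+list(range(372,402))],32,0)
rep('end face',[(q,236+sub(gy[236:248,q])) for q in list(range(316,335))+list(range(360,388))],32,0)
k=rep('back face',[(388+sub(gx[q,388:412]),q) for q in list(range(108,125))+list(range(155,185))+list(range(212,236))],32,1)
o=rep('front face',[(308+sub(gx[q,308:320]),q) for q in range(210,236)],32,1)
print(g[70:92,350].astype(int),g[70:92,365].astype(int))
"
```

```text
stock outer 0.0509 [493.1 147.7  20. ] [500.2   2.4  20. ] 4.14 0.89
blade outer 0.0395 [525.4 154.4  14. ] [623.1 158.6  14. ] 0.21 1.0
plug face 0.044 [527.4 106.4  32. ] [606.6 109.8  32. ] 0.12 1.0
end face 0.0245 [536.4 -43.5  32. ] [616.8 -39.5  32. ] 3.69 0.89
back face 0.05 [615.  104.7  32. ] [620.9 -30.5  32. ] 0.48 0.66
front face 0.0599 [530.3  -5.2  32. ] [532.3 -34.7  32. ] 0.13 0.92
[250 251 251 250 249 245 230 201 171 148 130 120 117 118 117 119 123 129
 132 134 134 134] [250 251 250 250 250 249 247 241 237 238 241 243 242 237 220 183 144 121
 114 113 113 113]
```

```bash
python3 -c "
from h import *
print(r.sign_off())"
```

```text
the job is handed in; nothing more can be done
None
```

I handed the job in with the square released and lying flush along the block's long face, its blade touching the end of the plug; on my measurements the block has not moved, and no verdict came back.

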